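# Seat the grinding rotor in its splined drive and keep it pressed home

### The arm

A 7-joint arm with a two-finger parallel gripper is mounted at the origin on the work surface. World frame = base frame: x ahead of the robot, y to its left, z up, the work surface at z = 0. Lengths are in mm, angles in rad, forces in N, time in s.
With the tool pointing down it reaches from about 350 to 900 mm from the base axis. Payload 7.2 kg.
Tool frame: the origin (TCP) lies on the centre line of the jaws, within the pads' length; the fingertips stand 14 mm ahead of it and the grasp point (between the pads) lies 5 mm behind it; z points along the fingers, y is the line along which they close (so a half turn about z gives the same grasp; the last joint's range is limited). The gripper opens to 88 mm and grips with 3 to 60 N. Pads are 20 mm wide; open, the fingers measure 115 mm over their backs; the gripper's body (75 mm by 178 mm) begins 61 mm behind the grasp point.
Start: joints at [-1.328, 0.411, -0.013, 1.596, 0.006, 1.134, -0.082], TCP at [191.147, 595.056, 214.653] pointing down, gripper open.
Joint ranges: [-2.95, 2.95], [-0.29, 1.99], [-1.47, 1.44], [0.14, 2.54], [-1.03, 4.17], [0.13, 1.85], [-2.86, 2.86]. Speed limits (rad/s): [2.39, 2.39, 3.01, 3.01, 3.14, 3.14, 3.14].

### API

Orientations are given as a unit quaternion [x, y, z, w].
In Python, from bench import status, eyes, workorder, finder gives the robot as it stands. The module is installed in compiled form; this text tells all that it offers.
- The arm moves only by the shell command python3 -m creep 'ROWS' [OPENING] [FORCE]. ROWS is JSON, a list of rows, each an object of numbers: "dx", "dy", "dz": the shift along the tool's x, y, z in units of 30 mm (1.0 is 30 mm); "turn": the turn about the tool's z in units of 6 degrees (1.0 is 6 degrees). A call has 1 to 12 rows; each row is the pose to reach, as a shift and turn from the pose commanded when the call began, along the tool's axes at that moment; what a row does not reach only later rows make up. A row lasts 1/12 s, in which the tool goes at most 41.7 mm and 7.16 degrees, less where a joint would pass 70% of its speed; a pose out of reach is approached as far as the arm can. A call with a gripper value outside its range is refused whole. OPENING is the opening, from 0 (shut) to 1 (fully open), set as the call begins (- or left out, the last holds). The fingers move at their own pace and stop on an object; FORCE is the grip in N (left out, the last holds). Time passes only in rows, so rows that repeat a pose let the fingers close. It gives the time, the measured TCP pose, the force, the opening and the grip force at its end, in the units of the state.
- status.get_obs(): the state, without advancing time (a new reading comes with each control period).
- eyes.camera(name): name is "scene" or "top" or "wrist"; returns a dict with "img" (480x640x3 uint8, blue, green, red), "fx", "fy", "cx", "cy" (pixels), "k1" (the pictures are not rectified: a ray, as slopes to the right and down, at radius r is drawn at 1 + k1 r^2 times it, then the intrinsics apply), "origin" and "attitude" of the camera in the world. Camera axes: x right, y up, looking along -z (the intrinsics and any distortion apply to the point x, -y, -z); pixel columns grow to the right and rows downward; lengths in mm; the calibration is good to about 2 mm. A picture is of the moment at which its call begins. There is no depth.
- workorder.hand_in(): hands the job in; it is judged then, once.
Trained networks look in the newest picture that a camera, given by its name, has taken for a name from the list of things; names that differ only in an ending like _2 or _b are one class to them, and where a whole thing is asked for, a point or a joint stands for the part that bears it (a point fixed in the world has none). Each returns a list of dicts, best first, with "p" (0 to 1); they miss things now and then, are a little off and sometimes report something else, mostly with a low value. They report only what shows in the picture. A call takes as long as a camera call.
- finder.boxes_of(query, camera): "box" ([centre column, centre row, width, height] in pixels, round what is visible of it).
The state is a dict: "time_s": time; "joints": joint angles; "joint_vel": joint speeds; "effort": joint torques, N m; "tcp_pos": TCP position; "tool_rot": TCP orientation; "contact_force": force on the tool from outside, world axes, zero at the start; "moment": the same for the moment, N m; "gripper_width": finger opening in mm; "grasp_force": force on a finger pad.
Only numpy, scipy, OpenCV 4.12 (cv2) and the standard library are available. Lean on these libraries where they do the work, as an engineer would, in place of code of your own. Each camera call takes 0.05 s, during which the arm holds its last target. There are 200 camera calls.

### The job

Take the grinding rotor with the red handle out of its stand and fit it upright into the splined socket on top of the blue drive unit: turn it until its four fins mesh with the cross slots, slide it down against the spring pin until its drum sits flush on the top of the socket, and keep it pressed there. Finish while still gripping the handle and pressing the rotor fully home, since the spring pushes it back out if you let go. Leave the green-handled spare rotor, the jar and the wrench where they are.

Things in the scene. Friction and masses are not known exactly. Their poses are not given: they have to be found in the camera images.
- rotor: Red-handled grinding rotor, upright, 98 mm tall, 0.2 to 0.45 kg. Origin at the centre of its lowest end, z up its axis. z 0 to 28 mm: dark steel stem of four fins in a cross along body x and y, each 8 mm thick, 40 mm tip to tip, lower edges rounded; 28 to 50 mm: steel drum, 70 mm diameter; 50 to 98 mm: square handle. It stands loosely in stand_a, fins inside its hole, drum on its top.
- rotor_handle (a point): Centre of the red square handle of the rotor, on its axis, 74 mm above the rotor's origin. The handle is 28 x 28 mm and 48 mm tall (24 mm above and below this point), its flat faces look along the rotor's x and y, in line with the fins; red marks on the drum's top lie over the fins.
- rotor_seat (a point): Centre of the flat underside of the rotor's drum, 28 mm above the rotor's origin; it meets socket when the rotor is home.
- spare_rotor: Spare rotor of exactly the same shape and frame but with a green handle and marks; it stands in stand_b and is to be left alone.
- socket (a point): Mouth of the drive socket: centre of its top face, 130 mm above the table, 40 mm above the blue housing; z up. Four brass blocks, inside a steel collar of 68 mm diameter and 1.5 mm lower, leave a cross of slots along this point's x and y, 10.5 mm wide, 49 mm tip to tip; the rotor fits in any quarter turn. The spindle is braked: it turns only against 0.4 N m of friction.
- ejector (a joint): How far the white sprung pin (12 mm across, in the middle of the socket, top 16 mm below the mouth at rest) is pushed down, in m: 0 at rest, 0.012 with the rotor fully home, stop at 0.016. Its spring pushes up with 6 N at 0 and 12 N at 0.012, always more than the rotor's weight.
- drive: Fixed blue drive unit, housing 170 x 170 mm, 90 mm high, with the steel socket collar in the centre of its top, up to 130 mm. Origin at the centre of its underside, on the table.
- stand_a: Fixed black square stand, 79 mm wide, with a 47 mm square hole, 40 mm high; origin at the centre of its underside, on the table. Holds the red rotor (3 mm play); lift that at least 35 mm to clear it. Either stand may be the nearer one to the drive.
- stand_b: Fixed black square stand of the same size, holding the green spare rotor; origin at the centre of its underside, on the table.
- jar: Closed jar, 60 mm in diameter, 90 mm high; origin at the centre of its underside. To be left alone.
- wrench: Steel wrench about 160 mm long, lying flat on the table. To be left alone.

How it is judged (in metres and radians):
On the way, in this order (a step that is already met when the one before it is completed fails the run):
1. the red rotor is lifted clear of its stand in the gripper (height (world z) of rotor above 0.045 m and contact force between rotor and the fingers above 1 N), for 0.1 s.
2. its fins have meshed with the slots and entered the socket (z of rotor in the frame of socket below -0.008 m and horizontal distance between rotor and socket below 0.004 m and angle between rotor's own z axis and vertical below 0.12 rad), for 0.1 s.
At the end, for the whole second after the job is handed in: Rotor upright (0.06 rad), centred (4 mm) and at rest in the socket, drum within 2.5 mm of flush on its top, ejector down over 9.5 mm, pressed on the drive with over 6 N, gripper still on it (over 3 N), gripping the handle (grasp point within 32 mm of its centre) (z of rotor in the frame of socket below -0.0255 m and horizontal distance between rotor and socket below 0.004 m and angle between rotor's own z axis and vertical below 0.06 rad and value of joint ejector above 0.0095 m and contact force between rotor and drive above 6 N and contact force between rotor and the fingers above 3 N and distance between the grasp point and rotor_handle below 0.032 m and linear speed of rotor below 0.02 m/s); the arm keeps its last pose, push and grip.
It fails at once if the spare rotor is disturbed (moved over 25 mm) (distance of spare_rotor from where it was at the start of the episode above 0.025 m).
It fails at once if the jar is pushed over 25 mm or tipped (distance of jar from where it was at the start of the episode above 0.025 m or angle between jar's own z axis and vertical above 0.5 rad).
It fails at once if the wrench is moved over 25 mm (distance of wrench from where it was at the start of the episode above 0.025 m).
It also fails if it takes over 42 s, if anything falls off the work surface, if the arm or the gripper's body presses on something with over 40 N, if the wrist force passes 120 N, or if a joint passes its speed limit or range.

## Working session

There is one attempt and no reset: what is moved stays moved. The work goes in short steps, Python scripts to look and compute and a shell command to move; the robot and the scene stay as the last step left them, time stands still between calls to the robot, and variables do not carry over. Pictures are saved under pics/ and viewed, at most 10 in all, crops included, and the job is handed in when it is done.

```bash
mkdir -p pics; cat > h.py <<'E'
import numpy as np, cv2
from scipy.spatial.transform import Rotation as R
from bench import status, eyes, workorder, finder
def att(c):
    a=np.array(c["attitude"],float)
    return R.from_quat(a) if a.shape==(4,) else R.from_matrix(a)
def K(c): return np.array([[c["fx"],0,c["cx"]],[0,c["fy"],c["cy"]],[0,0,1.]])
def D(c): return np.array([c["k1"],0,0,0.])
def onz(c,px,z):
    u=cv2.undistortPoints(np.array(px,float).reshape(-1,1,2),K(c),D(c))[:,0]
    d=att(c).apply(np.c_[u[:,0],-u[:,1],-np.ones(len(u))]); o=np.array(c["origin"])
    return o+d*((z-o[2])/d[:,2])[:,None]
def proj(c,P):
    q=att(c).inv().apply(np.atleast_2d(P)-np.array(c["origin"]))
    q=q*[1,-1,-1]
    return cv2.projectPoints(q,np.zeros(3),np.zeros(3),K(c),D(c))[0][:,0]
E
python3 - <<'E'
from h import *
np.set_printoptions(precision=3,suppress=True)
o=status.get_obs(); print({k:o[k] for k in("time_s","tcp_pos","tool_rot","gripper_width")})
for n in("top","scene"):
    c=eyes.camera(n); cv2.imwrite(f"pics/{n}0.png",c["img"]); print(n,c["origin"],c["attitude"],c["fx"],c["k1"])
    for q in("rotor","drive","stand_a","jar","wrench","rotor_handle"):
        for d in finder.boxes_of(q,n)[:3]: print(q,np.round(d["box"],1),round(d["p"],2), onz(c,d["box"][:2],{"rotor":74,"drive":110,"stand_a":40,"rotor_handle":74}.get(q,0))[0].round(0))
E
```

```text
{'time_s': 0.0, 'tcp_pos': array([190.995, 594.549, 213.816]), 'tool_rot': array([ 0.155,  0.988, -0.001, -0.   ]), 'gripper_width': 88.10351807906561}
top [ 482.651  -30.094 1031.415] [ 0.039 -0.035 -0.705  0.707] 481.9991104777882 -0.1238314958685666
rotor [479.8 256.9  35.4  34. ] 0.77 [ 566. -325.   74.]
drive [216.8 267.1  92.4  94.1] 0.77 [542. 195. 110.]
stand_a [360.5 315.7  47.3  49.6] 0.62 [448. -86.  40.]
stand_a [478.3 261.2  51.2  44.7] 0.56 [ 560. -332.   40.]
jar [358.8 195.2  31.3  36.4] 0.72 [707. -85.   0.]
wrench [480.9 210.6  17.5  56.7] 0.74 [ 675. -354.    0.]
rotor_handle [483.4 257.9  35.9  32.6] 0.67 [ 564. -333.   74.]
scene [1014.604   64.228  868.383] [0.169 0.209 0.75  0.604] 450.6094340024969 -0.016355809483114415
rotor [182.7 231.3  30.7  37.2] 0.66 [ 574. -325.   74.]
drive [439.6 278.3  94.9  93.6] 0.75 [590. 204. 110.]
stand_a [309.3 218.4  37.6  43.2] 0.74 [463. -79.  40.]
stand_a [187.9 247.1  46.8  41.2] 0.59 [ 591. -316.   40.]
jar [281.7 312.2  28.6  40.9] 0.91 [677. -89.   0.]
jar [181.2 232.5  30.5  38.2] 0.31 [ 537. -364.    0.]
wrench [165.3 286.2  43.8  52.6] 0.82 [ 673. -347.    0.]
```

View pics/top0.png

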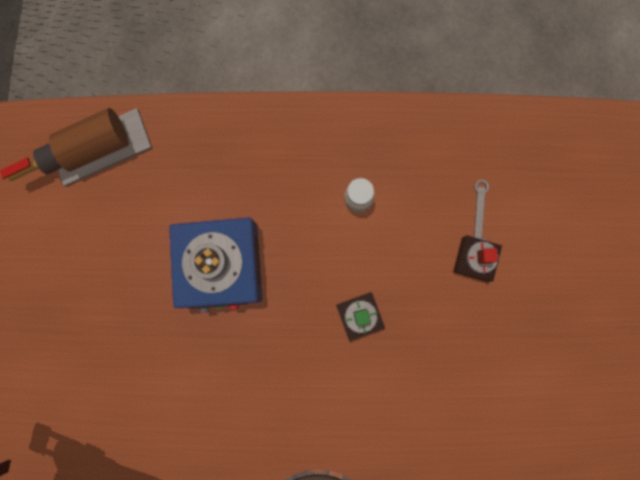

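View pics/scene0.png

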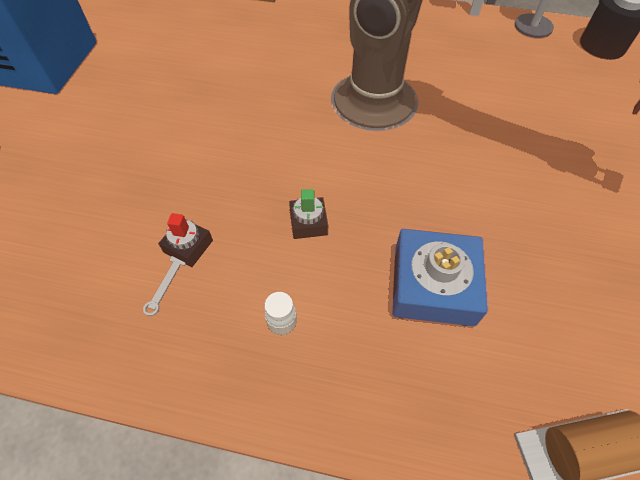

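The red rotor is at about (488,256) in the top view, with the green spare at (361,317) and the socket at (208,262). I'll move above the red rotor for a closer look.

```bash
python3 -m creep '[{"dx":-21.4,"dy":-25.3,"dz":-1.5,"turn":15},{"dx":-21.4,"dy":-25.3,"dz":-1.5,"turn":15},{"dx":-21.4,"dy":-25.3,"dz":-1.5,"turn":15},{"dx":-21.4,"dy":-25.3,"dz":-1.5,"turn":15},{"dx":-21.4,"dy":-25.3,"dz":-1.5,"turn":15},{"dx":-21.4,"dy":-25.3,"dz":-1.5,"turn":15},{"dx":-21.4,"dy":-25.3,"dz":-1.5,"turn":15},{"dx":-21.4,"dy":-25.3,"dz":-1.5,"turn":15},{"dx":-21.4,"dy":-25.3,"dz":-1.5,"turn":15},{"dx":-21.4,"dy":-25.3,"dz":-1.5,"turn":15},{"dx":-21.4,"dy":-25.3,"dz":-1.5,"turn":15},{"dx":-21.4,"dy":-25.3,"dz":-1.5,"turn":15}]' 1 20
cat >> h.py <<'E'
def go(x,y,z,yaw=None):
    """shift/turn in creep units to a world TCP target; yaw = desired tool-y direction (deg, mod 90)"""
    o=status.get_obs(); r=R.from_quat(o["tool_rot"]); M=r.as_matrix()
    s=M.T@(np.array([x,y,z])-o["tcp_pos"])/30
    a=np.degrees(np.arctan2(M[1,1],M[0,1])); t=0
    if yaw is not None: t=-(((yaw-a+45)%90)-45)/6
    print("t",round(o["time_s"],2),"tcp",o["tcp_pos"].round(1),"yaw",round(a,1),"q7",o["joints"].round(2),"F",o["contact_force"].round(1),"grip",round(o["grasp_force"],1),"| shift",s.round(3),"turn",round(t,3))
E
python3 -c "
from h import *
go(566,-325,259)"
```

```text
time_s: 1.7
tcp_pos: [382.0, 131.4, 237.7]
tool_rot: [0.789, 0.615, 0.001, -0.0]
contact_force: [1.1, 0.1, -0.8]
gripper_width: 87.7
grasp_force: 0.0
t 1.7 tcp [382.  131.4 237.7] yaw -14.1 q7 [-0.91 -0.02  0.45  2.08  0.01  1.08 -0.7 ] F [ 1.1  0.1 -0.8] grip 0.0 | shift [-13.26    9.654  -0.722] turn 0
```

```bash
python3 -m creep '[{"dx":-13.2,"dy":9.6,"dz":-0.7},{"dx":-13.2,"dy":9.6,"dz":-0.7},{"dx":-13.2,"dy":9.6,"dz":-0.7},{"dx":-13.2,"dy":9.6,"dz":-0.7},{"dx":-13.2,"dy":9.6,"dz":-0.7},{"dx":-13.2,"dy":9.6,"dz":-0.7},{"dx":-13.2,"dy":9.6,"dz":-0.7},{"dx":-13.2,"dy":9.6,"dz":-0.7},{"dx":-13.2,"dy":9.6,"dz":-0.7},{"dx":-13.2,"dy":9.6,"dz":-0.7},{"dx":-13.2,"dy":9.6,"dz":-0.7},{"dx":-13.2,"dy":9.6,"dz":-0.7}]'
python3 - <<'E'
from h import *
go(566,-325,259)
c=eyes.camera("wrist"); cv2.imwrite("pics/w1.png",c["img"]); print(np.round(c["origin"],1),np.round(c["attitude"],3),c["fx"])
for q in("rotor","rotor_handle"): print([(q,np.round(d["box"]),round(d["p"],2)) for d in finder.boxes_of(q,"wrist")])
E
```

```text
t 1.7 tcp [382.  131.4 237.7] yaw -14.1 q7 [-0.91 -0.02  0.45  2.08  0.01  1.08 -0.7 ] F [ 1.1  0.1 -0.8] grip 0.0 | shift [-13.26    9.654  -0.722] turn 0
[400.8 212.4 407.8] [-0.149  0.017 -0.121  0.981] 403.36652719782745
[]
[('rotor_handle', array([433., 403.,  68.,  89.]), 0.57)]validation failed for argument at $[0]...
```

View pics/w1.png

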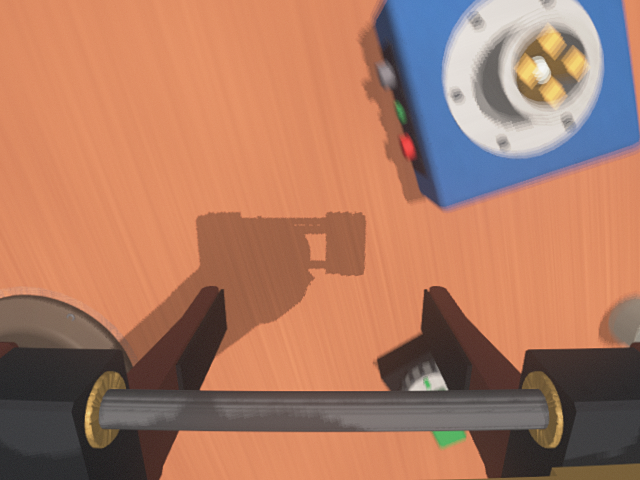

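The picture, taken mid-path because the move was refused, shows the drive at top right with its socket near (545,65). The likely cause is the missing "turn" key, so I'll include it.

```bash
python3 -m creep '[{"dx":-13.2,"dy":9.6,"dz":-0.7,"turn":0},{"dx":-13.2,"dy":9.6,"dz":-0.7,"turn":0},{"dx":-13.2,"dy":9.6,"dz":-0.7,"turn":0},{"dx":-13.2,"dy":9.6,"dz":-0.7,"turn":0},{"dx":-13.2,"dy":9.6,"dz":-0.7,"turn":0},{"dx":-13.2,"dy":9.6,"dz":-0.7,"turn":0},{"dx":-13.2,"dy":9.6,"dz":-0.7,"turn":0},{"dx":-13.2,"dy":9.6,"dz":-0.7,"turn":0},{"dx":-13.2,"dy":9.6,"dz":-0.7,"turn":0},{"dx":-13.2,"dy":9.6,"dz":-0.7,"turn":0},{"dx":-13.2,"dy":9.6,"dz":-0.7,"turn":0},{"dx":-13.2,"dy":9.6,"dz":-0.7,"turn":0}]' && python3 - <<'E'
from h import *
go(566,-325,259)
c=eyes.camera("wrist"); cv2.imwrite("pics/w2.png",c["img"]); print(np.round(c["origin"],1),np.round(c["attitude"],3),c["fx"])
for q in("rotor","rotor_handle"): print([(q,np.round(d["box"]),round(d["p"],2)) for d in finder.boxes_of(q,"wrist")])
E
```

```text
time_s: 2.85
tcp_pos: [568.8, -321.1, 257.3]
tool_rot: [0.786, 0.618, -0.0, -0.0]
contact_force: [-0.3, -0.0, -0.4]
gripper_width: 87.8
grasp_force: 0.0
t 2.85 tcp [ 568.8 -321.1  257.3] yaw -13.6 q7 [-0.07  0.51  0.77  1.5  -0.37  1.28  0.51] F [-0.3 -0.  -0.4] grip 0.0 | shift [-0.148 -0.061 -0.057] turn 0
[ 587.2 -239.7  427.2] [-0.15   0.017 -0.117  0.982] 403.36652719782745
[('rotor', array([326., 220.,  73.,  76.]), 0.64)]
[]
```

View pics/w2.png

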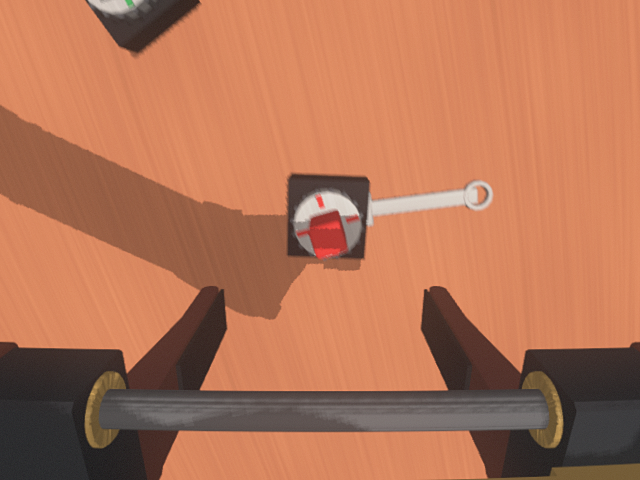

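The wrist picture shows the red handle at (328,232), its drum at (328,224) with marks at (320,202), (304,234) and (353,218), and the wrench to the right. I'll fit the handle model to the red mask.

```bash
cat >> h.py <<'E'
from scipy.optimize import minimize
def redmask(img,hue=0):
    h=cv2.cvtColor(img,cv2.COLOR_BGR2HSV)
    m=((h[...,0]<5)|(h[...,0]>174))&(h[...,1]>170)&(h[...,2]>90)
    return m.astype(np.uint8)
def fit_handle(c,xy,z0,yaw0):
    m=redmask(c["img"]); n,l,st,ce=cv2.connectedComponentsWithStats(m)
    p0=proj(c,[xy[0],xy[1],z0+80])[0]
    k=min((i for i in range(1,n) if st[i,4]>120),key=lambda i:np.hypot(*(ce[i]-p0))); h=cv2.morphologyEx((l==k).astype(np.uint8),cv2.MORPH_OPEN,np.ones((5,5)))
    S=8; x0,y0=st[k,0]-25,st[k,1]-25; w,hh=st[k,2]+50,st[k,3]+50
    T=cv2.resize(h[y0:y0+hh,x0:x0+w],None,fx=S,fy=S,interpolation=cv2.INTER_LINEAR)
    T=cv2.resize((h[y0:y0+hh,x0:x0+w]*255),None,fx=S,fy=S,interpolation=cv2.INTER_CUBIC)>127
    B=np.array([[a,b,q] for a in(-14,14) for b in(-14,14) for q in(50,98)],float)
    def f(v):
        P=R.from_euler("z",v[2],degrees=True).apply(B)+[v[0],v[1],z0]
        q=((proj(c,P)-[x0,y0]+.5)*S).astype(np.int32)
        M=np.zeros(T.shape,np.uint8); cv2.fillConvexPoly(M,cv2.convexHull(q),1)
        return 1-(T&(M>0)).sum()/(T|(M>0)).sum()
    best=min((minimize(f,[*xy,y],method="Nelder-Mead",options=dict(initial_simplex=np.array([[*xy,y],[xy[0]+8,xy[1],y],[xy[0],xy[1]+8,y],[*xy,y+12]]),xatol=.02,fatol=1e-4)) for y in yaw0),key=lambda r:r.fun)
    marks=[ce[i] for i in range(1,n) if i!=k and 8<st[i,4]<300 and np.hypot(*(ce[i]-ce[k]))<60]
    return best.x,best.fun,[tuple(p.round(0)) for p in marks],st[k]
E
python3 - <<'E'
from h import *
for n in("wrist","top"):
    c=eyes.camera(n); v,e,mk,st=fit_handle(c,(566,-325),12,(-30,-10,10,30)); print(n,v.round(1),round(e,3),st)
    for p in mk:
        d=onz(c,[p],62)[0][:2]-v[:2]; print("  mark",p,d.round(1),np.degrees(np.arctan2(d[1],d[0])).round(1))
E
```

```text
wrist [ 567.3 -334.2   -2.4] 0.324 [ 298  208   50   48 1272]
  mark (np.float64(320.0), np.float64(199.0)) [-1.2 24.1] 92.8
  mark (np.float64(352.0), np.float64(216.0)) [23.9  1.4] 3.4
top [ 568.1 -336.3   13.6] 0.378 [482 248  16  15 198]
```

```bash
python3 - <<'E'
from h import *
c={}
c=eyes.camera("wrist"); im=c["img"].copy()
crop=cv2.resize(im[170:280,270:390],None,fx=6,fy=5.4,interpolation=cv2.INTER_CUBIC)
crop=cv2.resize(im[170:270,270:390],None,fx=6,fy=6,interpolation=cv2.INTER_CUBIC)
for yaw,x,y in((3,567.3,-334.2),):
    B=R.from_euler("z",yaw,degrees=True).apply(np.array([[a,b,q] for q in(50,98) for a,b in((-14,-14),(-14,14),(14,14),(14,-14))]))+[x,y,12]
    q=((proj(c,B)-[270,170]+.5)*6).astype(np.int32)
    for i,col in((0,(255,0,0)),(4,(0,255,0))): cv2.polylines(crop,[q[i:i+4]],True,col,1)
    t=np.linspace(0,6.3,60); q=((proj(c,np.c_[x+35*np.cos(t),y+35*np.sin(t),0*t+62])-[270,170]+.5)*6).astype(np.int32); cv2.polylines(crop,[q],True,(255,255,0),1)
cv2.imwrite("pics/c1.png",crop)
E
```

```text
(no output)
```

View pics/c1.png

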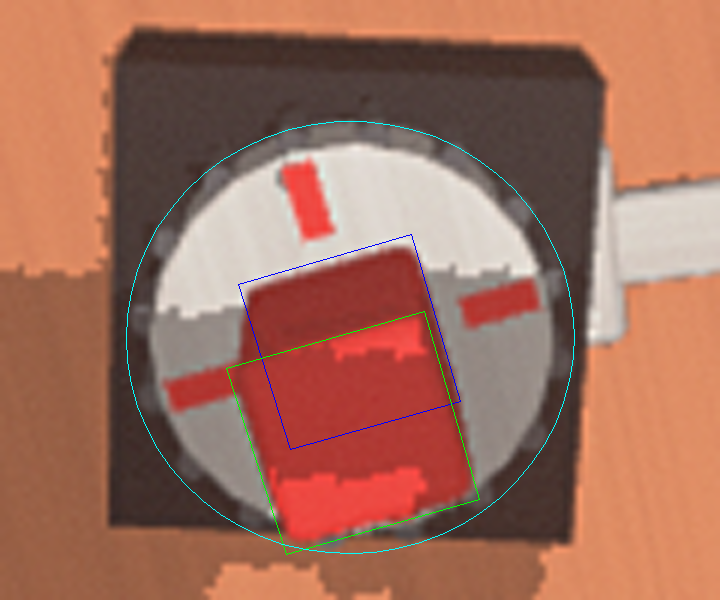

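The overlay fits at yaw ≈ 3° and position ≈ (567,-333).

```bash
python3 -c "
from h import *
go(567,-333,150,3);go(567,-333,83,3)"
```

```text
t 3.15 tcp [ 567.8 -317.5  257.7] yaw -13.6 q7 [-0.07  0.51  0.77  1.51 -0.36  1.28  0.51] F [0.  0.5 0.7] grip 0.0 | shift [-0.512  0.099  3.59 ] turn -2.766
t 3.15 tcp [ 567.8 -317.5  257.7] yaw -13.6 q7 [-0.07  0.51  0.77  1.51 -0.36  1.28  0.51] F [0.  0.5 0.7] grip 0.0 | shift [-0.515  0.101  5.823] turn -2.766
```

```bash
python3 -m creep '[{"dx":-0.5,"dy":0.1,"dz":1,"turn":-1},{"dx":-0.5,"dy":0.1,"dz":2,"turn":-2},{"dx":-0.5,"dy":0.1,"dz":3,"turn":-2.77},{"dx":-0.5,"dy":0.1,"dz":3.5,"turn":-2.77},{"dx":-0.5,"dy":0.1,"dz":3.6,"turn":-2.77},{"dx":-0.5,"dy":0.1,"dz":3.6,"turn":-2.77}]' && python3 -c "
from h import *
go(567,-333,83,3)
c=eyes.camera('wrist'); cv2.imwrite('pics/w3.png',c['img'])"
```

```text
time_s: 3.65
tcp_pos: [566.8, -332.9, 149.8]
tool_rot: [0.689, 0.725, 0.0, -0.001]
contact_force: [0.5, 0.0, 0.0]
gripper_width: 88.1
grasp_force: 0.0
t 3.65 tcp [ 566.8 -332.9  149.8] yaw 3.0 q7 [ 0.03  0.59  0.65  1.61 -0.4   1.07  0.84] F [0.5 0.  0. ] grip 0.0 | shift [-0.009  0.008  2.228] turn -0.005
```

```bash
python3 -m creep '[{"dx":0,"dy":0,"dz":0.6,"turn":0},{"dx":0,"dy":0,"dz":1.2,"turn":0},{"dx":0,"dy":0,"dz":1.7,"turn":0},{"dx":0,"dy":0,"dz":2.1,"turn":0},{"dx":0,"dy":0,"dz":2.2,"turn":0},{"dx":0,"dy":0,"dz":2.2,"turn":0}]' && python3 -m creep '[{"dx":0,"dy":0,"dz":0,"turn":0},{"dx":0,"dy":0,"dz":0,"turn":0},{"dx":0,"dy":0,"dz":0,"turn":0},{"dx":0,"dy":0,"dz":0,"turn":0},{"dx":0,"dy":0,"dz":0,"turn":0},{"dx":0,"dy":0,"dz":0,"turn":0},{"dx":0,"dy":0,"dz":0,"turn":0},{"dx":0,"dy":0,"dz":0,"turn":0},{"dx":0,"dy":0,"dz":0,"turn":0},{"dx":0,"dy":0,"dz":0,"turn":0}]' 0 50; python3 -c "
from h import *
go(567,-333,210,3)"
```

```text
time_s: 4.2
tcp_pos: [566.9, -334.8, 84.5]
tool_rot: [0.689, 0.725, 0.0, 0.0]
contact_force: [0.4, 1.0, 1.0]
gripper_width: 88.1
grasp_force: 0.0
time_s: 5.03
tcp_pos: [566.8, -335.0, 84.2]
tool_rot: [0.689, 0.725, 0.0, 0.0]
contact_force: [0.8, -0.1, 0.1]
gripper_width: 27.5
grasp_force: 50.0
t 5.03 tcp [ 566.8 -335.    84.2] yaw 2.9 q7 [ 0.05  0.66  0.61  1.66 -0.45  0.96  0.88] F [ 0.8 -0.1  0.1] grip 50.0 | shift [ 0.068  0.012 -4.192] turn -0.021
```

```bash
python3 -m creep '[{"dx":0,"dy":0,"dz":-0.5,"turn":0},{"dx":0,"dy":0,"dz":-1.2,"turn":0},{"dx":0,"dy":0,"dz":-2,"turn":0},{"dx":0,"dy":0,"dz":-3,"turn":0},{"dx":0,"dy":0,"dz":-4,"turn":0},{"dx":0,"dy":0,"dz":-5,"turn":0},{"dx":0,"dy":0,"dz":-5,"turn":0}]'; cat >> h.py <<'E'
def brass(c,near,rad=30):
    """socket centre and yaw (mod 90) by fitting the 4 brass blocks (z=130)"""
    p0=proj(c,[*near,130])[0]
    h=cv2.cvtColor(c["img"],cv2.COLOR_BGR2HSV)
    m=((h[...,0]>12)&(h[...,0]<32)&(h[...,1]>90)&(h[...,2]>110)).astype(np.uint8)
    cv2.circle(k:=np.zeros_like(m),tuple(int(a) for a in p0),rad,1,-1); m&=k
    n,l,st,ce=cv2.connectedComponentsWithStats(m)
    return [(ce[i].round(1),st[i,4],onz(c,[ce[i]],130)[0][:2].round(1)) for i in np.argsort(-st[1:,4])[:5]+1]
E
python3 - <<'E'
from h import *
go(550,190,230)
for n in("top","scene"):
    c=eyes.camera(n)
    b=brass(c,(550,197),20); print(n,*b,sep="\n")
    P=np.array([x[2] for x in b[:4]]); print(P.mean(0), [np.degrees(np.arctan2(*(p-P.mean(0))[::-1])).round(0) for p in P])
E
```

```text
time_s: 5.62
tcp_pos: [568.3, -337.0, 240.2]
tool_rot: [0.689, 0.724, 0.001, 0.004]
contact_force: [1.5, -1.0, -1.3]
gripper_width: 27.9
grasp_force: 50.0
t 5.62 tcp [ 568.3 -337.   240.2] yaw 2.8 q7 [ 0.    0.51  0.7   1.51 -0.34  1.23  0.8 ] F [ 1.5 -1.  -1.3] grip 50.0 | shift [17.577  0.26   0.271] turn 0
top
(array([206.9, 252.2]), np.int32(53), array([568.8, 209.6]))
(array([198.2, 259.9]), np.int32(53), array([554.2, 226. ]))
(array([205.7, 268.9]), np.int32(52), array([537.2, 211. ]))
(array([214.8, 261.1]), np.int32(50), array([552.2, 193.9]))
[553.1   210.125] [np.float64(-2.0), np.float64(86.0), np.float64(177.0), np.float64(-93.0)]
scene
(array([442.6, 255.1]), np.int32(167), array([550.5, 202. ]))
(array([450.4, 263.1]), np.int32(137), array([564.7, 217.6]))
[557.6 209.8] [np.float64(-132.0), np.float64(48.0)]
```

```bash
python3 -m creep '[{"dx":4,"dy":0.3,"dz":0,"turn":-1},{"dx":16.6,"dy":2,"dz":0,"turn":-6.7},{"dx":16.6,"dy":2,"dz":0,"turn":-6.7},{"dx":16.6,"dy":2,"dz":0,"turn":-6.7},{"dx":16.6,"dy":2,"dz":0,"turn":-6.7},{"dx":16.6,"dy":2,"dz":0,"turn":-6.7},{"dx":16.6,"dy":2,"dz":0,"turn":-6.7},{"dx":16.6,"dy":2,"dz":0,"turn":-6.7},{"dx":16.6,"dy":2,"dz":0,"turn":-6.7},{"dx":16.6,"dy":2,"dz":0,"turn":-6.7},{"dx":16.6,"dy":2,"dz":0,"turn":-6.7},{"dx":16.6,"dy":2,"dz":0,"turn":-6.7}]'; python3 -c "
from h import *
go(601,159,240,43)"
```

```text
time_s: 6.72
tcp_pos: [599.9, 165.7, 231.8]
tool_rot: [0.398, 0.917, -0.001, -0.001]
contact_force: [1.1, -0.1, -3.1]
gripper_width: 27.7
grasp_force: 50.0
t 6.72 tcp [599.9 165.7 231.8] yaw 43.1 q7 [-0.65  0.41  0.43  1.6  -0.18  1.17  0.56] F [ 1.1 -0.1 -3.1] grip 50.0 | shift [-0.187 -0.126 -0.273] turn 0.015
```

```bash
python3 -m creep '[{"dx":0,"dy":0,"dz":0,"turn":0},{"dx":0,"dy":0,"dz":0,"turn":0},{"dx":0,"dy":0,"dz":0,"turn":0}]'; python3 - <<'E'
from h import *
go(553,210,220,43)
c=eyes.camera("wrist"); print(np.round(c["origin"],1))
b=brass(c,(553,210),60); print(*b,sep="\n")
P=np.array([x[2] for x in b[:4]]); print(P.mean(0), [np.degrees(np.arctan2(*(p-P.mean(0))[::-1])).round(1) for p in P])
im=c["img"].copy()
for p in b: cv2.circle(im,tuple(int(a) for a in p[0]),2,(255,0,255),-1)
o=status.get_obs(); print(proj(c,o["tcp_pos"]))
cv2.imwrite("pics/w4.png",im)
E
```

```text
time_s: 6.97
tcp_pos: [600.4, 163.3, 232.0]
tool_rot: [0.398, 0.917, -0.002, -0.001]
contact_force: [0.7, -0.6, -3.9]
gripper_width: 27.5
grasp_force: 50.0
t 6.97 tcp [600.4 163.3 232. ] yaw 43.1 q7 [-0.65  0.41  0.43  1.6  -0.18  1.17  0.57] F [ 0.7 -0.6 -3.9] grip 50.0 | shift [ 2.215 -0.087  0.404] turn 0.019
[543.7 225.2 402. ]
(array([303.4, 156.2]), np.int32(436), array([551.1, 196.7]))
(array([336. , 157.3]), np.int32(428), array([567.5, 211. ]))
(array([337.5, 124.1]), np.int32(411), array([553.4, 227.1]))
(array([303.4, 123.1]), np.int32(410), array([536.9, 212.4]))
[552.225 211.8  ] [np.float64(-94.3), np.float64(-3.0), np.float64(85.6), np.float64(177.8)]
[[321.24344241 307.10001572]]
```

View pics/w4.png

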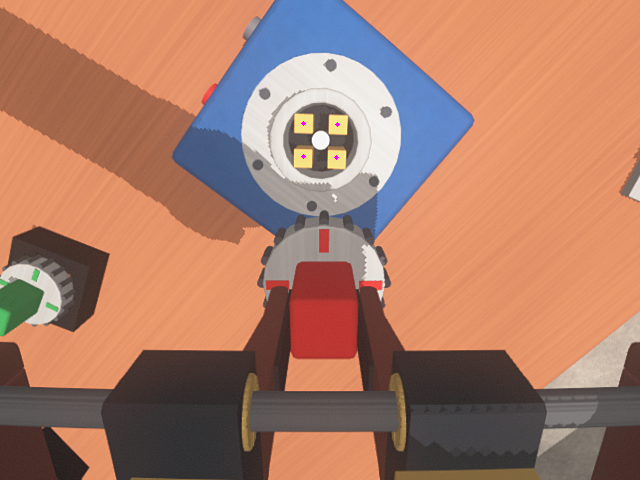

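The wrist picture shows the socket at (320,140), its four brass blocks symmetric around it, and the rotor held straight with marks at (324,240), (277,285) and (371,285). Next I'll measure the rotor's in-hand offset in the same camera, so that a calibration bias cancels.

```bash
python3 - <<'E'
from h import *
o=status.get_obs(); c=eyes.camera("wrist"); h=cv2.cvtColor(c["img"],cv2.COLOR_BGR2HSV)
m=(((h[...,0]<6)|(h[...,0]>172))&(h[...,1]>150)&(h[...,2]>70)).astype(np.uint8)
n,l,st,ce=cv2.connectedComponentsWithStats(m)
zt=o["tcp_pos"][2]-72.2
M=R.from_quat(o["tool_rot"]).as_matrix()
for i in range(1,n):
    if st[i,4]>40 and 200<ce[i][1]<370 and 230<ce[i][0]<400:
        p=onz(c,[ce[i]],zt+50)[0]; print(ce[i].round(1),st[i], "tool xy rel TCP",(M.T@(p-o["tcp_pos"]))[:2].round(1))
k=np.argmax(st[1:,4]*(abs(ce[1:,0]-325)<30)*(abs(ce[1:,1]-310)<40))+1
x,y,w,hh=st[k,:4]; rows=[(r,np.flatnonzero(l[r]==k)[[0,-1]]) for r in (y+4,y+10,y+20)]
print(rows)
for r,(a,b) in rows[:1]: print("handle far top edge",[(M.T@(p-o["tcp_pos"]))[:2].round(1) for p in onz(c,[[a,y],[b+1,y]],zt+50)], [(M.T@(p-o["tcp_pos"]))[:2].round(1) for p in onz(c,[[a,y+hh],[b+1,y+hh]],zt+98)])
print("up axis tilt",M[:,2].round(4))
E
```

```text
[323.5 240.5] [319 230  10  22 220] tool xy rel TCP [24.2  0.6]
[323.4 311.4] [ 289  262   69   97 6217] tool xy rel TCP [-15.    0.6]
[276.3 284. ] [266 281  23   9 154] tool xy rel TCP [  0.6 -23.8]
[370.8 284.1] [359 281  23   9 156] tool xy rel TCP [ 0.7 25.1]
[(np.int32(266), array([297, 350])), (np.int32(272), array([296, 351])), (np.int32(282), array([294, 353]))]
handle far top edge [array([ 12.8, -12.8]), array([12.8, 14.6])] [array([-12.3, -10.4]), array([-12.2,  12. ])]
up axis tilt [-0.0024 -0.0018 -1.    ]
```

```bash
python3 -c "
from h import *
go(552.2,210.9,212,41.5)"; python3 -m creep '[{"dx":0.8,"dy":0,"dz":0,"turn":0.1},{"dx":1.6,"dy":-0.1,"dz":0.2,"turn":0.27},{"dx":2.2,"dy":-0.1,"dz":0.5,"turn":0.27},{"dx":2.24,"dy":-0.07,"dz":0.67,"turn":0.27},{"dx":2.24,"dy":-0.07,"dz":0.67,"turn":0.27},{"dx":2.24,"dy":-0.07,"dz":0.67,"turn":0.27},{"dx":2.24,"dy":-0.07,"dz":0.67,"turn":0.27}]'; python3 -c "
from h import *
go(552.2,210.9,202,41.5)"
```

```text
t 7.07 tcp [601.1 161.8 233.1] yaw 42.9 q7 [-0.65  0.41  0.43  1.6  -0.18  1.17  0.57] F [ 0.4 -0.1 -3.8] grip 50.0 | shift [ 2.309 -0.075  0.705] turn 0.241
time_s: 7.65
tcp_pos: [555.1, 209.5, 214.6]
tool_rot: [0.412, 0.911, 0.0, 0.001]
contact_force: [0.4, -0.2, -2.9]
gripper_width: 27.9
grasp_force: 50.0
t 7.65 tcp [555.1 209.5 214.6] yaw 41.3 q7 [-0.76  0.37  0.42  1.7  -0.16  1.11  0.43] F [ 0.4 -0.2 -2.9] grip 50.0 | shift [ 0.099 -0.044  0.42 ] turn -0.033
```

Single TCP readings look noisy by about 1 mm, so I'll compute the rotor-to-socket vector from the one saved picture and compare it with the commanded shift (67.2, -2.1 mm).

```bash
python3 - <<'E'
from h import *
cs=[]; os=[]
for i in range(6):
    os.append(status.get_obs()); cs.append(eyes.camera("wrist"))
T=np.array([o["tcp_pos"] for o in os]); O=np.array([c["origin"] for c in cs]); print("tcp",T.mean(0),T.std(0),"cam",O.std(0)); 
M=R.from_quat(os[-1]["tool_rot"])
rel=M.inv()*att(cs[-1]); off=M.inv().apply(O.mean(0)-T.mean(0)); print("cam in tool",off.round(1))
# camera in tool axes with origin at TCP: z down -> work with tool z
def ray(c,px,zt):
    u=cv2.undistortPoints(np.array(px,float).reshape(-1,1,2),K(c),D(c))[:,0]
    d=rel.apply(np.c_[u[:,0],-u[:,1],-np.ones(len(u))]); return off+d*((zt-off[2])/d[:,2])[:,None]
im=cv2.imread("pics/w4.png"); h=cv2.cvtColor(im,cv2.COLOR_BGR2HSV); c=cs[0]
m=(((h[...,0]<6)|(h[...,0]>172))&(h[...,1]>150)&(h[...,2]>70)).astype(np.uint8)
n,l,st,ce=cv2.connectedComponentsWithStats(m)
mk=[ce[i] for i in range(1,n) if 100<st[i,4]<300 and 220<ce[i][1]<300 and 250<ce[i][0]<390]; A=ray(c,mk,22.2)
print("marks",A[:,:2].round(2))
S=ray(c,[[303.4,156.2],[336,157.3],[337.5,124.1],[303.4,123.1]],232.3-130); print("socket",S[:,:2].mean(0).round(2))
w=A[[i for i in range(len(A)) if A[i,0]<10]]; print("shift needed",(S.mean(0)-w.mean(0))[:2].round(2))
E
```

```text
tcp [554.90546175 210.12046471 214.53708626] [0.23622431 0.42448394 0.09046558] cam [0.22947711 0.37125737 0.07409019]
cam in tool [  84.1    0.3 -169.9]
marks [[ 24.28   0.59]
 [  0.72 -23.84]
 [  0.7   25.06]]
socket [68.32 -1.58]
shift needed [67.61 -2.19]
```

```bash
python3 -m creep '[{"dx":0.08,"dy":-0.045,"dz":0.15,"turn":0},{"dx":0.08,"dy":-0.045,"dz":0.25,"turn":0},{"dx":0.08,"dy":-0.045,"dz":0.25,"turn":0},{"dx":0.08,"dy":-0.045,"dz":0.25,"turn":0},{"dx":0.08,"dy":-0.045,"dz":0.25,"turn":0},{"dx":0.08,"dy":-0.045,"dz":0.25,"turn":0}]'; cat >> h.py <<'E'
def avg(x,y,z,yaw,n=5):
    os=[]
    for i in range(n): os.append(status.get_obs()); eyes.camera("wrist")
    g=lambda k:np.mean([o[k] for o in os],0)
    M=R.from_quat(os[-1]["tool_rot"]).as_matrix(); s=M.T@(np.array([x,y,z])-g("tcp_pos"))/30
    a=np.mean([np.degrees(np.arctan2(*R.from_quat(o["tool_rot"]).as_matrix()[[1,0],1])) for o in os])
    print("t",os[-1]["time_s"],"tcp",g("tcp_pos").round(2),"yaw",a.round(2),"tilt",M[:2,2].round(4),"F",g("contact_force").round(1),"M",g("moment").round(2),"shift",s.round(3),"turn",round((a-yaw)/6,3))
E
python3 -c "
from h import *
avg(552.2,210.9,202,41.5)"
```

```text
time_s: 8.45
tcp_pos: [551.6, 212.2, 206.7]
tool_rot: [0.411, 0.912, 0.0, 0.0]
contact_force: [-0.4, 0.0, -2.9]
gripper_width: 27.7
grasp_force: 50.0
t 8.65 tcp [551.56 212.24 206.76] yaw 41.45 tilt [0.0002 0.0001] F [-0.1  0.1 -2.7] M [-0.04  0.03 -0.01] shift [-0.048 -0.013  0.159] turn -0.009
```

```bash
python3 -m creep '[{"dx":-0.03,"dy":-0.01,"dz":0.08,"turn":0},{"dx":-0.03,"dy":-0.01,"dz":0.16,"turn":0},{"dx":-0.03,"dy":-0.01,"dz":0.24,"turn":0},{"dx":-0.03,"dy":-0.01,"dz":0.24,"turn":0},{"dx":-0.03,"dy":-0.01,"dz":0.24,"turn":0}]'; python3 -c "
from h import *
avg(552.2,210.9,195,41.5)"
```

```text
time_s: 9.12
tcp_pos: [551.7, 211.3, 199.1]
tool_rot: [0.411, 0.912, -0.0, -0.0]
contact_force: [0.1, -0.2, -3.6]
gripper_width: 27.9
grasp_force: 50.0
t 9.3167 tcp [551.82 211.35 199.39] yaw 41.45 tilt [0.0001 0.0001] F [-0.1 -0.  -2.9] M [-0.03  0.01  0.01] shift [-0.02  -0.     0.146] turn -0.009
```

No contact force about 3 mm below the mouth, so the fins appear to have meshed. Continuing down.

```bash
python3 -m creep '[{"dx":-0.02,"dy":0,"dz":0.1,"turn":0},{"dx":-0.02,"dy":0,"dz":0.2,"turn":0},{"dx":-0.02,"dy":0,"dz":0.3,"turn":0},{"dx":-0.02,"dy":0,"dz":0.4,"turn":0},{"dx":-0.02,"dy":0,"dz":0.4,"turn":0},{"dx":-0.02,"dy":0,"dz":0.4,"turn":0}]'; python3 -c "
from h import *
avg(552.2,210.9,174.2,41.5)"
```

```text
time_s: 9.87
tcp_pos: [552.1, 210.8, 187.1]
tool_rot: [0.411, 0.912, -0.0, -0.0]
contact_force: [-0.6, -0.9, -2.4]
gripper_width: 27.5
grasp_force: 50.0
t 10.0667 tcp [552.24 210.9  187.43] yaw 41.45 tilt [0.0003 0.0002] F [ 0.2 -0.5 -2.9] M [-0.03  0.02 -0.  ] shift [ 0.001 -0.001  0.441] turn -0.009
```

```bash
python3 -m creep '[{"dx":0,"dy":0,"dz":0.08,"turn":0},{"dx":0,"dy":0,"dz":0.16,"turn":0},{"dx":0,"dy":0,"dz":0.24,"turn":0},{"dx":0,"dy":0,"dz":0.32,"turn":0},{"dx":0,"dy":0,"dz":0.4,"turn":0},{"dx":0,"dy":0,"dz":0.44,"turn":0},{"dx":0,"dy":0,"dz":0.44,"turn":0},{"dx":0,"dy":0,"dz":0.44,"turn":0}]' - 60; python3 -c "
from h import *
avg(552.2,210.9,174.2,41.5)"
```

```text
time_s: 10.78
tcp_pos: [552.7, 211.0, 175.2]
tool_rot: [0.411, 0.912, 0.001, 0.0]
contact_force: [-2.7, -1.2, 8.7]
gripper_width: 27.6
grasp_force: 60.0
t 10.9833 tcp [552.75 211.02 175.27] yaw 41.44 tilt [0.0013 0.0009] F [-2.3 -1.2  8.2] M [-0.32  0.6   0.01] shift [ 0.009 -0.017  0.035] turn -0.009
```

```bash
python3 -m creep '[{"dx":0,"dy":0,"dz":0.05,"turn":0},{"dx":0,"dy":0,"dz":0.1,"turn":0},{"dx":0,"dy":0,"dz":0.1,"turn":0},{"dx":0,"dy":0,"dz":0.1,"turn":0},{"dx":0,"dy":0,"dz":0.1,"turn":0}]'; python3 -c "
from h import *
avg(552.2,210.9,174.2,41.5)"
```

```text
time_s: 11.45
tcp_pos: [553.0, 211.0, 174.0]
tool_rot: [0.411, 0.912, 0.001, 0.001]
contact_force: [-6.0, -2.7, 21.9]
gripper_width: 27.8
grasp_force: 60.0
t 11.65 tcp [552.96 211.01 174.03] yaw 41.44 tilt [0.002  0.0019] F [-5.8 -2.5 21.5] M [-0.84  1.87 -0.03] shift [ 0.014 -0.021 -0.006] turn -0.011
```

```bash
python3 - <<'E'
from h import *
c=eyes.camera("scene"); p=proj(c,[552,211,140])[0].astype(int)
cv2.imwrite("pics/end.png",cv2.resize(c["img"][p[1]-50:p[1]+50,p[0]-65:p[0]+65],None,fx=6,fy=6,interpolation=cv2.INTER_CUBIC))
E
```

```text
(no output)
```

View pics/end.png

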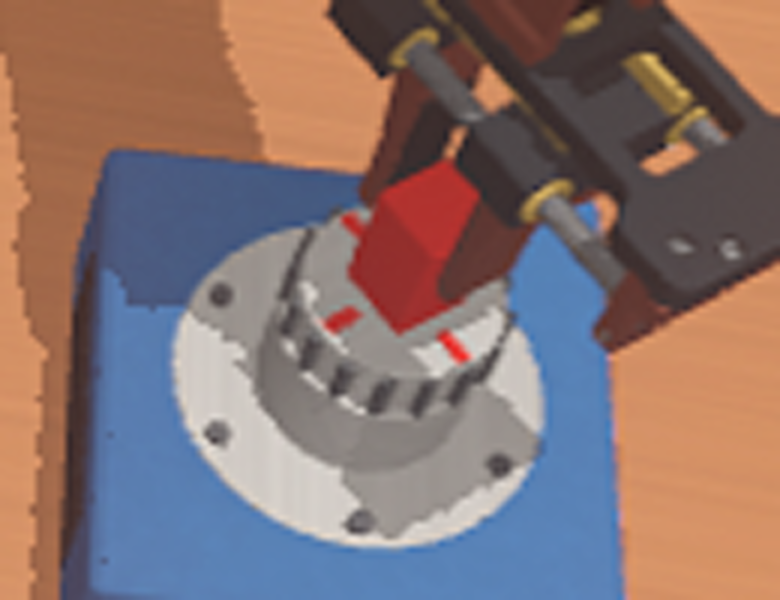

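The drum sits flush on the collar (rim near (390,385) in the crop), with the handle upright in the jaws.

```bash
python3 -c "
from h import *
print(workorder.hand_in())"
```

```text
the job is handed in; nothing more can be done
None
```

I handed the job in with the red rotor meshed and flush in the drive socket, pressed down with about 22 N and still gripped at 60 N; the judge's verdict was not shown.

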